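# Load the two angle-drilling jigs

### The arm

A 6-joint arm with a two-finger parallel gripper is mounted at the origin on the work surface. World frame = base frame: x ahead of the robot, y to its left, z up, the work surface at z = 0. Lengths are in m, angles in rad, forces in N, time in s.
With the tool pointing down it reaches from about 0.375 to 0.9 m from the base axis. Payload 3.1 kg.
Tool frame: the origin (TCP) lies on the centre line of the jaws, within the pads' length; the fingertips stand robot.tip_reach ahead of it and the grasp point (between the pads) lies 8 mm behind it (robot.tip_reach is the distance from the TCP to the fingertips, in m); z points along the fingers, y is the line along which they close (so a half turn about z gives the same grasp; the last joint's range is limited). The gripper opens to 87 mm and grips with 3 to 60 N. Pads are 19 mm wide; open, the fingers measure 117 mm over their backs; the gripper's body (75 mm by 190 mm) begins 51 mm behind the grasp point.
Start: joints at [1.127, 0.527, 1.433, -0, 1.181, -0.178], TCP at [0.164, 0.603, 0.234] pointing down, gripper open.
Joint ranges: [-3.08, 3.08], [-0.75, 2.2], [0.22, 2.44], [-1.43, 4.57], [0, 2.65], [-2.85, 2.85]. Speed limits (rad/s): [2.79, 2.79, 3.14, 3.14, 3.14, 3.14].

### API

Orientations are given as a unit quaternion [x, y, z, w].
In Python, from rig import robot gives the robot as it stands.
- The arm moves only by the tool jog_arm, never from a script. Its argument "motion" is one flat list of numbers, 7 for each row, row after row: the shift along the tool's x, y, z scaled (see below), then the turn, a rotation vector about the tool's x, y, z scaled (see below), then the gripper's target within -1 to 1 (shut at 1, half-way at 0, fully open at -1). In form: [x, y, z, rx, ry, rz, hand, x, y, z, rx, ry, rz, hand, ...]. A call has 1 to 12 rows; each row shifts and turns the commanded pose from where the row before left it, along the tool's axes as they then stand; what a row does not reach is not made up. The controller multiplies each number of a shift by 4 cm and each number of a turn by 4 degrees. A row lasts 1/8 s, in which the tool goes at most 62.5 mm and 10.7 degrees, less where a joint would pass 70% of its speed; a pose out of reach is approached as far as the arm can. A call with a number of a shift or a turn outside -1 to 1 is refused whole. A call with a gripper value outside its range is refused whole. The fingers move at their own pace and stop on an object; "grip_force" is the grip in N (left out, the last holds). Time passes only in rows, so rows that do not move let the fingers close. It gives the time, the measured TCP pose, the force, the opening and the grip force at its end, in the units of the state.
- robot.get_obs(): the state, without advancing time (a new reading comes with each control period).
- robot.camera(name): name is "scene" or "top" or "wrist"; returns the picture (420x560x3 uint8, blue, green, red); there is no depth.
- robot.calibration(name): a dict with "fx", "fy", "cx", "cy" (pixels), "dist_coeffs" ([k1, k2, p1, p2, k3] as OpenCV has them; the pictures are not rectified), "R" (3x3) and "t" (3): a world point X has camera coordinates R X + t; the wrist camera has in their place "T_tool_cam" (4x4, takes a point from camera to tool coordinates, whose origin is the TCP and whose axes are the flange's). Camera axes: x right, y down, z forward; pixel columns grow to the right and rows downward; lengths in m; the calibration is good to about 2 mm. A picture is of the moment at which its call begins: read the wrist's pose just before it. calibration takes no time and is no camera call.
- robot.hand_in(): hands the job in; it is judged then, once.
The state is a dict: "time": time; "q": joint angles; "joint_velocities": joint speeds; "joint_torque": joint torques, N m; "position": TCP position; "tool_rot": TCP orientation; "ft_force": force on the tool from outside, world axes, zero at the start; "moment": the same for the moment, N m; "grip_width": finger opening in m; "grip_force": force on a finger pad.
Only numpy, scipy, OpenCV 4.12 (cv2) and the standard library are available. Lean on these libraries where they do the work, as an engineer would, in place of code of your own. Each camera call takes 0.05 s, during which the arm holds its last target. There are 200 camera calls.

### The job

Load the two sloping drilling jigs: put the pale round blank into the round pocket and the dark square blank into the square pocket, chamfered foot first as they lie, each sitting fully home and flat on the floor of its pocket. The pocket plates float sideways on their slopes, so feel for the pocket. Leave everything else on the bench where it is.

Things in the scene. Friction and masses are not known exactly. Their poses are not given: they have to be found in the camera images.
- round_blank: Pale round wooden blank, a plain disc of 52 mm diameter and 32 mm height, about 55 g, lying flat on the bench. Origin: centre of its underside (the chamfered foot); z up through it.
- square_blank: Dark square wooden blank, 48 x 48 mm and 32 mm high, about 60 g, lying flat on the bench. Origin: centre of its underside (the chamfered foot); x and y along its sides, z up through it.
- bed_round: Round-pocket jig's bed: tilted wooden plate on the jig, sloping up at 30 degrees away from the robot. Origin: its centre, in the plane of the blue nest plate's top face, 72 mm above the bench. x up the slope, y across it (level), z out of the face. Nest plate 84 x 84 mm; pocket 55 mm in diameter, 10 mm deep, square to these axes, rim chamfered 1 mm like the blank's foot. Rails beside it are 2 mm lower.
- bed_square: Square-pocket jig's bed: tilted wooden plate on the jig, sloping up at 30 degrees away from the robot. Origin: its centre, in the plane of the red nest plate's top face, 72 mm above the bench. x up the slope, y across it (level), z out of the face. Nest plate 84 x 84 mm; pocket 51 x 51 mm, 10 mm deep, square to these axes, rim chamfered 1 mm like the blank's foot. Rails beside it are 2 mm lower.
- jig_round: Round-pocket drilling jig, fixed to the bench; footprint 130 x 124 mm. Origin: centre of its foot, straight below the bed's origin. Its blue nest plate floats along the bed's y, up to 12 mm either way from the bed's origin: friction about 8 N, no spring. It starts anywhere in that range and is not reported: the pocket must be felt for or seen. Along the bed's x the pocket is central.
- jig_square: Square-pocket drilling jig, fixed to the bench; footprint 130 x 124 mm. Origin: centre of its foot, straight below the bed's origin. Its red nest plate floats along the bed's y, up to 12 mm either way from the bed's origin: friction about 8 N, no spring. It starts anywhere in that range and is not reported: the pocket must be felt for or seen. Along the bed's x the pocket is central.
- offcut: Bystander: pine offcut, 110 x 28 x 20 mm, lying on the bench. Origin: centre of its underside, x along it.
- marker: Bystander: red and black marker pen, 118 x 12 x 12 mm, lying on the bench. Origin: on its underside, 9 mm from mid-length; x along it towards the black cap.
- glue: Bystander: yellow glue bottle, 60 mm wide, 170 mm tall. Origin: centre of its underside.
- mug: Bystander: blue mug, 80 mm wide, 95 mm tall. Origin: centre of its underside.
- drill: Bystander: green cordless drill standing on its battery, 75 x 220 x 204 mm. Origin: centre of its underside.
- defenders: Bystander: yellow ear defenders standing on the bench, about 85 x 170 x 160 mm. Origin: centre of the underside.
Not all that is in view belongs to the job. What is shaped like the jig_square but pink is not meant. There is more than one size of the square_blank; the one meant has the size given above.

How it is judged:
At the end, for the whole second after the job is handed in: Each blank rests in its own pocket: its underside 8 to 12.5 mm below the sloping top plane of the bed (the floor is at 10 mm), within 4 mm of the bed's centre along x and 16 mm along y, its axis within 0.06 rad of the bed's normal, at rest (z of round_blank in the frame of bed_round between -0.0125 and -0.008 m and x of round_blank in the frame of bed_round between -0.004 and 0.004 m and y of round_blank in the frame of bed_round between -0.016 and 0.016 m and angle between the z axis of round_blank and the z axis of bed_round, either way round below 0.06 rad and linear speed of each of round_blank, square_blank below 0.01 m/s and z of square_blank in the frame of bed_square between -0.0125 and -0.008 m and x of square_blank in the frame of bed_square between -0.004 and 0.004 m and y of square_blank in the frame of bed_square between -0.016 and 0.016 m and angle between the z axis of square_blank and the z axis of bed_square, either way round below 0.06 rad); the robot touches nothing.
It fails at once if a bystander (offcut, marker, glue, mug, drill or ear defenders) is moved more than 30 mm (distance of any of offcut, marker, glue, mug, drill, defenders from where it was at the start of the episode above 0.03 m).
It also fails if it takes over 72 s, if anything falls off the work surface, if the arm or the gripper's body presses on something with over 40 N, if the wrist force passes 120 N, or if a joint passes its speed limit or range.

## Working session

There is one attempt and no reset: what is moved stays moved. The work goes in short steps, Python scripts to look and compute and a tool call to move; the robot and the scene stay as the last step left them, time stands still between calls to the robot, and variables do not carry over. Pictures are saved under pics/ and viewed, at most 10 in all, crops included, and the job is handed in when it is done.

Besides the shell and the picture viewer there is one more tool, called by a JSON object that holds its "fn" and its "kwargs". jog_arm: Moves the arm, as the interface text tells. Shifts and turns lie within -1 to 1; 1 stands for 4 cm of shift or 4 degrees of turn. Its arguments: {"type":"object","properties":{"motion":{"type":"array","items":{"type":"number"}},"grip_force":{"type":"number"}},"required":["motion"]}

```bash
ls; mkdir -p pics; python3 - <<'E'
from rig import robot
import cv2
print(robot.get_obs(), robot.tip_reach)
for n in("top","scene"):
    cv2.imwrite(f"pics/{n}0.png",robot.camera(n)); c=robot.calibration(n); print(n,c)
print(robot.calibration("wrist"))
E
```

```text
pics
{'time': 0.0, 'q': array([ 1.12650444e+00,  5.28457049e-01,  1.43390526e+00, -2.30830979e-05,
        1.18139153e+00, -1.78516783e-01]), 'joint_velocities': array([-4.24518172e-04, -9.87293644e-05,  6.25469420e-04,  2.08453886e-03,
        3.82495945e-04, -9.90428832e-04]), 'joint_torque': array([-3.19751489e-04, -4.40042675e+01, -1.76589632e+01,  6.32145884e-02,
        5.85199194e-02, -1.77932811e-04]), 'position': array([0.16383798, 0.60240647, 0.23257627]), 'tool_rot': array([ 1.32492354e-01,  9.91183438e-01, -1.03188900e-03, -3.20928959e-04]), 'ft_force': array([-0.18446787, -0.90223759, -0.0354974 ]), 'moment': array([-0.03446614,  0.03665995, -0.01710726]), 'grip_force': 0.0, 'grip_width': 0.08710491894031062} 0.011
top {'fx': 437.7679007986265, 'fy': 437.7679007986265, 'cx': 279.8641517264546, 'cy': 209.0876898004777, 'dist_coeffs': array([-0.1422117,  0.       ,  0.       ,  0.       ,  0.       ]), 'R': array([[-0.02688394, -0.99936119, -0.02354729],
       [-0.99333166,  0.0293488 , -0.11149377],
       [ 0.11211363,  0.02039287, -0.99348612]]), 't': array([0.0352035 
[... 268 characters left out ...]
49],
       [ 0.75609381, -0.42013078, -0.501809  ],
       [-0.43024093,  0.25869932, -0.86485109]]), 't': array([-0.23880838, -0.33492021,  1.21363629])}
{'fx': 309.67742637483786, 'fy': 309.67742637483786, 'cx': 275.84787211539646, 'cy': 214.37555020008253, 'dist_coeffs': array([-0.0065032,  0.       ,  0.       ,  0.       ,  0.       ]), 'T_tool_cam': array([[-4.12512084e-04, -9.66593756e-01, -2.56312976e-01,
         6.84274918e-02],
       [ 9.99999884e-01, -3.34489727e-04, -3.47997808e-04,
         2.71707926e-04],
       [ 2.50638450e-04, -2.56313089e-01,  9.66593781e-01,
        -1.50497120e-01],
       [ 0.00000000e+00,  0.00000000e+00,  0.00000000e+00,
         1.00000000e+00]])}
```

View pics/top0.png

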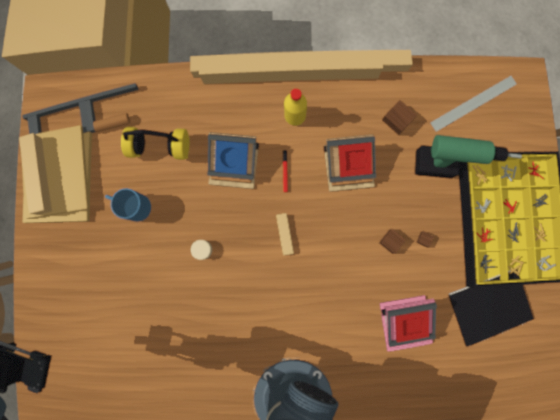

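View pics/scene0.png

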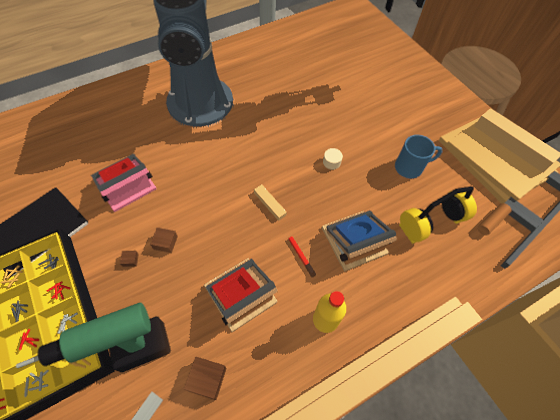

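The top view shows the pale round blank at (201,250), the blue jig at (232,160), the red jig at (351,160) and the pink decoy at (410,323). Dark squares are at (404,118), (396,241) and (427,239). I'll measure these next.

```bash
cat > h.py <<'E'
import numpy as np, cv2
from rig import robot
from scipy.spatial.transform import Rotation as Ro
def cam(name,obs=None):
    c=robot.calibration(name); K=np.array([[c['fx'],0,c['cx']],[0,c['fy'],c['cy']],[0,0,1]]); d=np.array(c['dist_coeffs'])
    if name=='wrist':
        T=np.eye(4);T[:3,:3]=Ro.from_quat(obs['tool_rot']).as_matrix();T[:3,3]=obs['position'];T=T@c['T_tool_cam']
        return K,d,T[:3,:3],T[:3,3]
    R=np.array(c['R']); return K,d,R.T,-R.T@np.array(c['t'])
def cast(C,uv,p0,n=(0,0,1)):
    K,d,R,o=C; uv=np.asarray(uv,float).reshape(-1,1,2)
    r=np.c_[cv2.undistortPoints(uv,K,d)[:,0],np.ones(len(uv))]@R.T
    n=np.asarray(n,float); p0=np.asarray(p0,float)
    return o+r*(((p0-o)@n)/(r@n))[:,None]
def comps(mask,amin):
    m=cv2.morphologyEx(mask.astype(np.uint8),cv2.MORPH_OPEN,np.ones((2,2)))
    return [c for c in cv2.findContours(m,cv2.RETR_EXTERNAL,cv2.CHAIN_APPROX_NONE)[0] if cv2.contourArea(c)>amin]
def bedR(yaw): return Ro.from_euler('z',yaw).as_matrix()@Ro.from_euler('y',-np.pi/6).as_matrix()
E
python3 - <<'E'
from h import *
im=cv2.imread('pics/top0.png'); C=cam('top'); hsv=cv2.cvtColor(im,cv2.COLOR_BGR2HSV); H,S,V=cv2.split(hsv)
for u,v in [(201,250),(404,118),(396,241),(427,239),(150,330)]: print((u,v),hsv[v,u])
for (u,v) in [(404,118),(396,241),(427,239)]:
    w=np.zeros_like(V);w[v-24:v+24,max(0,u-(16 if u==427 else 24)):u+(18 if u==396 else 24)]=1
    for c in comps((V<105)&(w>0),40):
        P=cast(C,c.reshape(-1,2),(0,0,.032))[:,:2]*1000; r=cv2.minAreaRect(P.astype(np.float32)); print((u,v),r)
w=np.zeros_like(V);w[230:270,180:222]=1
for c in comps((V>150)&(S<130)&(w>0),40):
    P=cast(C,c.reshape(-1,2),(0,0,.032))[:,:2]*1000; print('round',cv2.minEnclosingCircle(P.astype(np.float32)))
for nm,(u,v),m in [('blue',(232,160),(H>95)&(H<130)&(S>120)),('red',(351,160),((H<6)|(H>172))&(S>180))]:
    w=np.zeros_like(V);w[v-30:v+30,u-32:u+32]=1
    for c in comps(m&(w>0),80):
        P=cast(C,c.reshape(-1,2),(0,0,.072))[:,:2]*1000; print(nm,cv2.minAreaRect(P.astype(np.float32)),P.mean(0))
a=cv2.resize(im[90:270,370:460],None,fx=3.3,fy=3.3,interpolation=cv2.INTER_CUBIC)
b=cv2.resize(im[120:200,195:390],None,fx=2.5,fy=2.5,interpolation=cv2.INTER_CUBIC)
o=np.zeros((600,800,3),np.uint8);o[:a.shape[0],:a.shape[1]]=a;o[:b.shape[0],300:300+b.shape[1]]=b
cv2.imwrite('pics/c1.png',o)
E
```

```text
(201, 250) [ 21  60 218]
(404, 118) [ 11 147 109]
(396, 241) [ 12 148 105]
(427, 239) [ 12 146 108]
(150, 330) [ 14 149 127]
(404, 118) ((731.9225463867188, -304.9864196777344), (63.81387710571289, 43.44029998779297), 43.346839904785156)
(396, 241) ((393.7353210449219, -262.4857177734375), (44.83614730834961, 10.406689643859863), 47.48527526855469)
round ((400.3601989746094, 232.5894775390625), 29.0705509185791)
blue ((637.2186889648438, 140.96099853515625), (78.62649536132812, 84.7403793334961), 86.7182846069336) [636.76225485 141.53186223]
red ((621.5108642578125, -181.9607391357422), (79.91895294189453, 84.82839965820312), 3.0714001655578613) [ 621.51792423 -180.99723718]
```

View pics/c1.png

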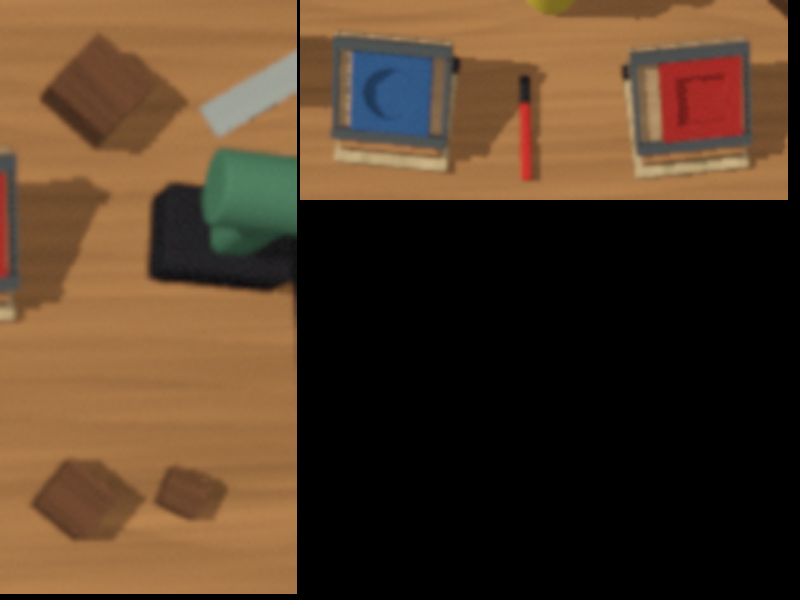

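Square candidates in the top view:
- (404,118): about 64 mm side, too large.
- (396,241): about 47 mm side.
- (427,239): about 32 mm side, too small.

The one at (396,241) matches 48 mm, and the crop confirms the size ordering. The jig meant is the red one at (351,160) with a grey/wood frame; the pink one at (410,323) is the decoy. I'll do the round blank first.

```bash
cat >> h.py <<'E'
def toolR(yaw,tilt=0.):
    B=Ro.from_euler('z',yaw).as_matrix()@Ro.from_euler('y',-tilt).as_matrix()
    return np.c_[-B[:,0],B[:,1],-B[:,2]]
def plan(p,R,n,o=None):
    "rows (n) of units from the present pose to p,R"
    o=o or robot.get_obs(); p0=np.array(o['position']);R0=Ro.from_quat(o['tool_rot']).as_matrix()
    w=Ro.from_matrix(R0.T@R).as_rotvec(); dR=Ro.from_rotvec(w/n).as_matrix(); dp=(np.asarray(p)-p0)/n
    for i in range(n):
        print(np.round(np.r_[R0.T@dp/.04,np.degrees(w/n)/4],2).tolist()); R0=R0@dR
E
python3 -c "
from h import *
plan([.40,.232,.17],toolR(0),10)"
```

```text
[-0.81, -0.74, 0.16, -0.0, -0.0, -0.38]
[-0.79, -0.76, 0.16, -0.0, -0.0, -0.38]
[-0.77, -0.78, 0.16, -0.0, -0.0, -0.38]
[-0.75, -0.8, 0.16, -0.0, -0.0, -0.38]
[-0.73, -0.82, 0.16, -0.0, -0.0, -0.38]
[-0.71, -0.84, 0.16, -0.0, -0.0, -0.38]
[-0.69, -0.86, 0.16, -0.0, -0.0, -0.38]
[-0.66, -0.88, 0.16, -0.0, -0.0, -0.38]
[-0.64, -0.89, 0.16, -0.0, -0.0, -0.38]
[-0.61, -0.91, 0.16, -0.0, -0.0, -0.38]
```

{"fn": "jog_arm", "kwargs": {"motion": [-0.81,-0.74,0.16,0,0,-0.38,-1,-0.79,-0.76,0.16,0,0,-0.38,-1,-0.77,-0.78,0.16,0,0,-0.38,-1,-0.75,-0.8,0.16,0,0,-0.38,-1,-0.73,-0.82,0.16,0,0,-0.38,-1,-0.71,-0.84,0.16,0,0,-0.38,-1,-0.69,-0.86,0.16,0,0,-0.38,-1,-0.66,-0.88,0.16,0,0,-0.38,-1,-0.64,-0.89,0.16,0,0,-0.38,-1,-0.61,-0.91,0.16,0,0,-0.38,-1,0,0,0,0,0,0,-1,0,0,0,0,0,0,-1]}}

```text
time: 1.6
position: [0.3993, 0.2326, 0.1694]
tool_rot: [0.001, 1.0, 0.0, -0.001]
ft_force: [0.0, 0.2, 0.1]
grip_width: 0.0869
grip_force: 0.0
```

```bash
python3 - <<'E'
from h import *
o=robot.get_obs(); im=robot.camera('wrist'); cv2.imwrite('pics/w1.png',im); C=cam('wrist',o)
H,S,V=cv2.split(cv2.cvtColor(im,cv2.COLOR_BGR2HSV))
for c in comps((V>150)&(S<110),800):
    P=cast(C,c.reshape(-1,2),(0,0,.032))[:,:2]*1000; print(c.reshape(-1,2).mean(0),cv2.minEnclosingCircle(P.astype(np.float32)),cv2.minAreaRect(P.astype(np.float32)))
print(o['position'],o['tool_rot'],o['ft_force'],o['time'])
E
```

```text
[278.92105263 210.56578947] ((403.328125, 235.28057861328125), 27.734054565429688) ((404.8087158203125, 234.8289337158203), (51.777130126953125, 51.42060470581055), 17.14666748046875)
[0.39929796 0.23264476 0.16939555] [ 7.06182586e-04  9.99999580e-01  4.48221594e-05 -5.83137431e-04] [0.03185328 0.15000847 0.12916911] 1.6
```

View pics/w1.png

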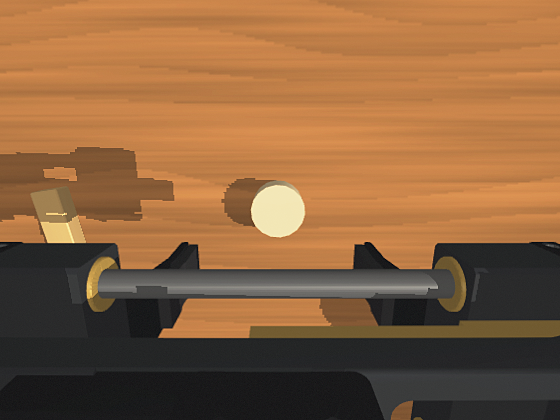

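The wrist view shows the round blank's top at (278,211), so its centre is near (0.4045, 0.235). I'll descend and grip high, keeping the tips about 13 mm above the foot.

{"fn": "jog_arm", "kwargs": {"motion": [-0.13,0.06,0.7,0,0,0,-1,0,0,0.9,0,0,0,-1,0,0,0.9,0,0,0,-1,0,0,0.7,0,0,0,-1,0,0,0.44,0,0,0,-1,0,0,0,0,0,0,-0.5,0,0,0,0,0,0,1,0,0,0,0,0,0,1,0,0,0,0,0,0,1,0,0,0,0,0,0,1,0,0,0,0,0,0,1], "grip_force": 25}}

```text
time: 3.02
position: [0.4054, 0.2351, 0.0246]
tool_rot: [0.0, 1.0, 0.0, 0.001]
ft_force: [-0.7, 1.2, 6.8]
grip_width: 0.0512
grip_force: 25.0
```

{"fn": "jog_arm", "kwargs": {"motion": [0,0,-0.6,0,0,0,1,0,0,-0.8,0,0,0,1,0,0,-0.8,0,0,0,1,0,0,-0.8,0,0,0,1]}}

```text
time: 3.52
position: [0.4047, 0.2347, 0.1448]
tool_rot: [0.0, 1.0, -0.0, -0.0]
ft_force: [0.2, 0.4, 0.8]
grip_width: 0.0513
grip_force: 25.0
```

```bash
python3 - <<'E'
from h import *
C=cam('top')
for z in(.03,.08,.15): print(z,cast(C,[(190,130),(190,143),(190,158)],(0,0,z)).round(3).tolist())
o=robot.get_obs();print(o['position'],o['grip_width'],o['ft_force'])
plan([.625,.141,.192],toolR(0,np.pi/6),9)
E
```

```text
0.03 [[0.73, 0.262, 0.03], [0.693, 0.262, 0.03], [0.651, 0.262, 0.03]]
0.08 [[0.715, 0.251, 0.08], [0.68, 0.251, 0.08], [0.639, 0.25, 0.08]]
0.15 [[0.693, 0.235, 0.15], [0.66, 0.235, 0.15], [0.622, 0.234, 0.15]]
[0.40468692 0.23469097 0.14482363] 0.051289141714000126 [0.21119747 0.35636863 0.7823843 ]
[-0.61, -0.26, -0.13, -0.0, -0.83, -0.0]
[-0.62, -0.26, -0.1, -0.0, -0.83, -0.0]
[-0.62, -0.26, -0.06, -0.0, -0.83, -0.0]
[-0.63, -0.26, -0.02, -0.0, -0.83, -0.0]
[-0.63, -0.26, 0.01, -0.0, -0.83, -0.0]
[-0.62, -0.26, 0.05, -0.0, -0.83, -0.0]
[-0.62, -0.26, 0.09, -0.0, -0.83, -0.0]
[-0.61, -0.26, 0.12, -0.0, -0.83, -0.0]
[-0.61, -0.26, 0.16, -0.0, -0.83, -0.0]
```

{"fn": "jog_arm", "kwargs": {"motion": [-0.61,-0.26,-0.13,0,-0.83,0,1,-0.62,-0.26,-0.1,0,-0.83,0,1,-0.62,-0.26,-0.06,0,-0.83,0,1,-0.63,-0.26,-0.02,0,-0.83,0,1,-0.63,-0.26,0.01,0,-0.83,0,1,-0.62,-0.26,0.05,0,-0.83,0,1,-0.62,-0.26,0.09,0,-0.83,0,1,-0.61,-0.26,0.12,0,-0.83,0,1,-0.61,-0.26,0.16,0,-0.83,0,1,0,0,0,0,0,0,1,0,0,0,0,0,0,1]}}

```text
time: 4.9
position: [0.6241, 0.1413, 0.1903]
tool_rot: [0.0, 0.967, -0.0, 0.256]
ft_force: [0.6, 0.4, -0.7]
grip_width: 0.0515
grip_force: 25.0
```

```bash
python3 - <<'E'
from h import *
o=robot.get_obs(); im=robot.camera('wrist'); cv2.imwrite('pics/w2.png',im); np.save('o2.npy',o,allow_pickle=True)
print(o['position'],o['tool_rot'],o['time'])
E
```

```text
[0.62413438 0.14130171 0.19029181] [ 3.14076829e-04  9.66587897e-01 -1.29712032e-04  2.56335174e-01] 4.9
```

View pics/w2.png

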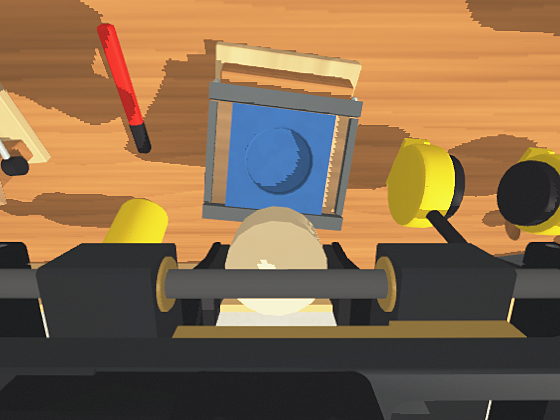

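The picture shows the blue plate at about (228..340, 103..210) with its pocket near (278,161). The jig is turned a few degrees, and the held blank is at (275,260).

```bash
cat > bed.py <<'E'
from h import *
def bed(im,o,mask,x0,y0,yaw):
    C=cam('wrist',o)
    m=cv2.morphologyEx(mask.astype(np.uint8),cv2.MORPH_CLOSE,np.ones((5,5)))
    m=cv2.morphologyEx(m,cv2.MORPH_OPEN,np.ones((5,5)))
    cs=cv2.findContours(m,cv2.RETR_EXTERNAL,cv2.CHAIN_APPROX_NONE)[0]; c=max(cs,key=cv2.contourArea).reshape(-1,2)
    for _ in range(8):
        B=bedR(yaw); p0=np.array([x0,y0,.072])
        P=(cast(C,c,p0,B[:,2])-p0)@B
        (cx,cy),(w,h),a=cv2.minAreaRect((P[:,:2]*1000).astype(np.float32))
        if a>45: a-=90; w,h=h,w
        p=p0+B@[cx/1000,cy/1000,0]
        # bed centre along level up-slope direction; keep z at .072
        x0,y0=x0+cx/1000*np.cos(yaw)/.866, y0+cx/1000*np.sin(yaw)/.866
        x0,y0=x0-cy/1000*np.sin(yaw),y0+cy/1000*np.cos(yaw); yaw+=np.radians(a)*.9
    print('plate centre',np.round([x0,y0],4),'yaw deg',np.degrees(yaw).round(2),'size',round(w,1),round(h,1),'px box',c.min(0),c.max(0))
    B=bedR(yaw); p0=np.array([x0,y0,.072])
    g=cv2.GaussianBlur(im,(3,3),0); e=cv2.Canny(g,25,60)&cv2.erode(m,np.ones((9,9)))*255
    v,u=np.nonzero(e); P=((cast(C,np.c_[u,v],p0,B[:,2])-p0)@B)[:,:2]*1000
    return P,p0,B,e
E
python3 - <<'E'
from bed import *
o=np.load('o2.npy',allow_pickle=True).item(); im=cv2.imread('pics/w2.png')
H,S,V=cv2.split(cv2.cvtColor(im,cv2.COLOR_BGR2HSV))
P,p0,B,e=bed(im,o,(H>100)&(H<118)&(S>130)&(V>60),.637,.141,-.06)
rng=np.random.default_rng(0);best=(0,)
for r in (27.5,28.5):
  best=(0,)
  for _ in range(3000):
    a,b=P[rng.integers(len(P),size=2)]; d=b-a;L=np.hypot(*d)
    if L<15 or L>2*r: continue
    c=(a+b)/2+np.array([-d[1],d[0]])/L*np.sqrt(r*r-L*L/4)
    n=(abs(np.hypot(*(P-c).T)-r)<.8).sum()
    if n>best[0]: best=(n,c)
  print(r,len(P),best)
b=cv2.resize(np.vstack([im[90:225,190:370],cv2.cvtColor(e,cv2.COLOR_GRAY2BGR)[90:225,190:370]]),None,fx=2.2,fy=2.2); cv2.imwrite('pics/c2.png',b)
E
```

```text
plate centre [0.6393 0.1435] yaw deg -7.49 size 83.6 82.9 px box [226 104] [334 214]
27.5 529 (np.int64(223), array([0.21862077, 0.29212434]))
28.5 529 (np.int64(188), array([-0.5480516 , -0.29721996]))
```

View pics/c2.png

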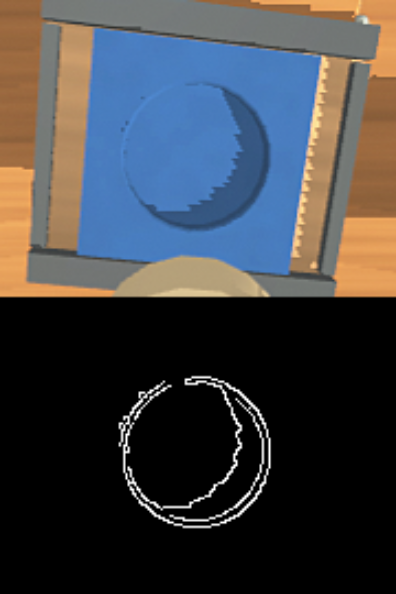

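Plate and pocket centre agree: (0.6393, 0.1435), yaw −7.5°. Next is a hover with the foot about 6 mm above the plate.

```bash
python3 - <<'E'
from h import *
y=np.radians(-7.5);B=bedR(y);print((np.array([.6393,.1435,.072])+B@[0,0,.031]).round(4))
plan(np.array([.6393,.1435,.072])+B@[0,0,.031],toolR(y,np.pi/6),5)
E
```

```text
[0.6239 0.1455 0.0988]
[0.23, 0.02, 0.4, 0.19, -0.01, 0.32]
[0.23, 0.02, 0.4, 0.19, -0.01, 0.32]
[0.23, 0.02, 0.4, 0.19, -0.01, 0.32]
[0.23, 0.02, 0.4, 0.19, -0.01, 0.32]
[0.23, 0.02, 0.4, 0.19, -0.01, 0.32]
```

{"fn": "jog_arm", "kwargs": {"motion": [0.23,0.02,0.4,0.19,-0.01,0.32,1,0.23,0.02,0.4,0.19,-0.01,0.32,1,0.23,0.02,0.4,0.19,-0.01,0.32,1,0.23,0.02,0.4,0.19,-0.01,0.32,1,0.23,0.02,0.4,0.19,-0.01,0.32,1,0,0,0,0,0,0,1,0,0,0,0,0,0,1,0,0,0,0,0,0,1]}}

```text
time: 5.95
position: [0.6262, 0.1452, 0.0998]
tool_rot: [0.063, 0.963, -0.018, 0.26]
ft_force: [-0.6, 0.3, -1.5]
grip_width: 0.0514
grip_force: 25.0
```

```bash
cat > rel.py <<'E'
from h import *
import sys
def rel(p0,yaw):
    o=robot.get_obs();B=bedR(yaw); T=toolR(yaw,np.pi/6)
    print('t',o['time'],'TCP in bed mm',((np.array(o['position'])-p0)@B*1000).round(1),'rot err deg',np.degrees(Ro.from_matrix(Ro.from_quat(o['tool_rot']).as_matrix().T@T).as_rotvec()).round(2),'F bed',(np.array(o['ft_force'])@B).round(1),'w',round(o['grip_width']*1000,2),o['grip_force'])
if __name__=='__main__': a=list(map(float,sys.argv[1:]));rel(np.array([a[0],a[1],.072]),np.radians(a[2]))
E
python3 rel.py .6393 .1435 -7.5
```

```text
t 5.95 TCP in bed mm [ 2.5 -0.  30.7] rot err deg [-0.04  0.18  0.06] F bed [-1.3  0.2 -1. ] w 51.39 24.999791085720062
```

{"fn": "jog_arm", "kwargs": {"motion": [0.06,0,0,0,0.04,0,1,0,0,0.05,0,0,0,1,0,0,0.05,0,0,0,1,0,0,0.05,0,0,0,1,0,0,0.05,0,0,0,1,0,0,0.04,0,0,0,1,0,0,0,0,0,0,1]}}

```text
time: 6.82
position: [0.6293, 0.1449, 0.0894]
tool_rot: [0.063, 0.964, -0.017, 0.258]
ft_force: [2.3, 0.9, 0.0]
grip_width: 0.0515
grip_force: 25.0
```

```bash
python3 rel.py .6393 .1435 -7.5
```

```text
t 6.825 TCP in bed mm [-0.   0.1 20.2] rot err deg [-0.03 -0.    0.06] F bed [ 1.9  1.2 -1.1] w 51.46 24.999924302101135
```

The foot is below the rim with hardly any force, so it's entering the pocket. I'll continue down to the floor.

{"fn": "jog_arm", "kwargs": {"motion": [0,0,0.05,0,0,0,1,0,0,0.05,0,0,0,1,0,0,0.04,0,0,0,1,0,0,0.02,0,0,0,1,0,0,0,0,0,0,1]}}

```text
time: 7.45
position: [0.6319, 0.1445, 0.0851]
tool_rot: [0.063, 0.964, -0.017, 0.259]
ft_force: [-1.7, -0.5, 10.5]
grip_width: 0.0515
grip_force: 25.0
```

```bash
python3 rel.py .6393 .1435 -7.5
```

```text
t 7.45 TCP in bed mm [ 0.1  0.  15.1] rot err deg [-0.04  0.05  0.07] F bed [ 3.9 -0.7  9.9] w 51.54 25.001507699489594
```

{"fn": "jog_arm", "kwargs": {"motion": [0,0,0.02,0,0,0,1,0,0,0,0,0,0,-0.5,0,0,0,0,0,0,-0.5,0,0,0,0,0,0,-0.5,0,0,-0.2,0,0,0,-0.5,0,0,-0.5,0,0,0,-0.5,0,0,-0.9,0,0,0,-0.5,-0.3,0,-0.9,0,0,0,-0.5,-0.7,0,-0.4,0,0,0,-0.5,0,0,0,0,0,0,-0.5]}}

```text
time: 8.7
position: [0.6114, 0.1477, 0.2061]
tool_rot: [0.063, 0.963, -0.017, 0.261]
ft_force: [-0.6, -0.6, -0.0]
grip_width: 0.0654
grip_force: 0.0
```

```bash
python3 - <<'E'
from h import *
o=robot.get_obs(); im=robot.camera('wrist'); C=cam('wrist',o); cv2.imwrite('pics/w3.png',im)
print(o['position'],o['ft_force'])
# top face of the blank should be 22 mm above the plate
y=np.radians(-7.5);B=bedR(y);p0=np.array([.6393,.1435,.072]);q=p0+B@[0,0,.022]
H,S,V=cv2.split(cv2.cvtColor(im,cv2.COLOR_BGR2HSV))
for c in comps((V>150)&(S<110),800):
    P=((cast(C,c.reshape(-1,2),q,B[:,2])-q)@B)[:,:2]*1000; print(c.reshape(-1,2).mean(0),cv2.minAreaRect(P.astype(np.float32)))
plan([.398,-.245,.18],toolR(0),12)
E
```

```text
[0.61139211 0.14766641 0.2061217 ] [-0.5833005  -0.56369355 -0.00598919]
[264.41694915 312.61016949] ((142.8374786376953, -7.762451171875), (36.181068420410156, 161.4888153076172), 5.278337001800537)
[276.31318681 162.8956044 ] ((-0.5733184814453125, 1.0283012390136719), (52.16527557373047, 50.82210922241211), 89.9786605834961)
[ 34.9559322  148.37288136] ((-13.34023666381836, -199.9205322265625), (84.5904312133789, 31.844900131225586), 33.921104431152344)
[273.8540146   68.83211679] ((-69.48453521728516, 1.8719863891601562), (103.9083251953125, 23.69076156616211), 87.44291687011719)
[0.31, -0.87, -0.12, -0.04, 0.62, -0.15]
[0.33, -0.86, -0.11, -0.04, 0.62, -0.15]
[0.34, -0.86, -0.1, -0.04, 0.62, -0.15]
[0.35, -0.86, -0.08, -0.04, 0.62, -0.15]
[0.36, -0.85, -0.07, -0.04, 0.62, -0.15]
[0.38, -0.85, -0.06, -0.04, 0.62, -0.15]
[0.39, -0.84, -0.04, -0.04, 0.62, -0.15]
[0.4, -0.84, -0.03, -0.04, 0.62, -0.15]
[0.41, -0.84, -0.01, -0.04, 0.62, -0.15]
[0.42, -0.83, 0.0, -0.04, 0.62, -0.15]
[0.43, -0.83, 0.02, -0.04, 0.62, -0.15]
[0.43, -0.82, 0.03, -0.04, 0.62, -0.15]
```

View pics/w3.png

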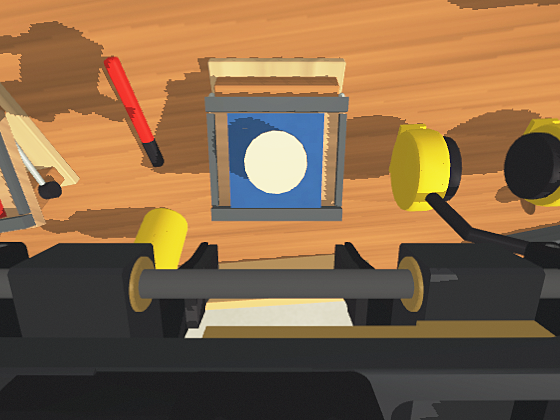

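The round blank is seated: its top disc at (276,163) is centred within about 1 mm and its scale matches full depth. On to the square blank.

{"fn": "jog_arm", "kwargs": {"motion": [0.31,-0.87,-0.12,-0.04,0.62,-0.15,-1,0.33,-0.86,-0.11,-0.04,0.62,-0.15,-1,0.34,-0.86,-0.1,-0.04,0.62,-0.15,-1,0.35,-0.86,-0.08,-0.04,0.62,-0.15,-1,0.36,-0.85,-0.07,-0.04,0.62,-0.15,-1,0.38,-0.85,-0.06,-0.04,0.62,-0.15,-1,0.39,-0.84,-0.04,-0.04,0.62,-0.15,-1,0.4,-0.84,-0.03,-0.04,0.62,-0.15,-1,0.41,-0.84,-0.01,-0.04,0.62,-0.15,-1,0.42,-0.83,0,-0.04,0.62,-0.15,-1,0.43,-0.83,0.02,-0.04,0.62,-0.15,-1,0.43,-0.82,0.03,-0.04,0.62,-0.15,-1]}}

```text
time: 10.25
position: [0.3947, -0.2446, 0.1773]
tool_rot: [0.001, 1.0, 0.001, -0.002]
ft_force: [0.5, -1.0, -0.9]
grip_width: 0.0873
grip_force: 0.0
```

{"fn": "jog_arm", "kwargs": {"motion": [0,0,0,0,0,0,-1,0,0,0,0,0,0,-1]}}

```text
time: 10.5
position: [0.396, -0.2433, 0.178]
tool_rot: [0.001, 1.0, 0.001, -0.001]
ft_force: [-0.7, 1.2, -0.5]
grip_width: 0.0868
grip_force: 0.0
```

```bash
python3 - <<'E'
from h import *
o=robot.get_obs(); im=robot.camera('wrist'); C=cam('wrist',o); cv2.imwrite('pics/w4.png',im); np.save('o4.npy',o,allow_pickle=True)
print(o['position'],o['tool_rot'])
H,S,V=cv2.split(cv2.cvtColor(im,cv2.COLOR_BGR2HSV))
c0=im[150:240:10,200:320:10]; print(V[150:240:15,200:330:15]); print(S[150:240:15,200:330:15])
E
```

```text
[ 0.39595481 -0.2433491   0.17800679] [ 1.30168949e-03  9.99998818e-01  6.34612707e-04 -5.15755947e-04]
[[211 212 212 215 215 215 215 215 215]
 [188 188 189 191 192 195 197 199 200]
 [199 205 206 204 206 206 206 208 206]
 [237 149 114 117 223 214 215 214 214]
 [129 130 126 127 118 126 204 203 202]
 [173 135 120 122 131 183 183 184 184]]
[[161 160 161 160 160 161 159 160 160]
 [159 159 158 159 159 161 161 158 159]
 [160 160 163 159 161 160 162 162 160]
 [160 154 150 148 160 161 158 162 162]
 [150 151 148 145 143 148 161 160 160]
 [158 149 149 148 150 159 157 157 158]]
```

View pics/w4.png

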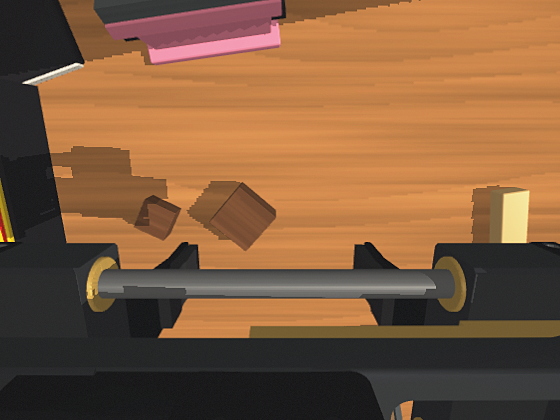

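The wrist view shows the 48 mm block's top face with corners near (276,213), (245,250), (211,222) and (242,184). The small block is at (158,217) and the pink decoy jig at the top.

```bash
python3 - <<'E'
from h import *
o=np.load('o4.npy',allow_pickle=True).item(); im=cv2.imread('pics/w4.png'); C=cam('wrist',o)
hsv=cv2.cvtColor(im,cv2.COLOR_BGR2HSV);S=hsv[...,1];V=hsv[...,2]
cr=(slice(170,260),slice(185,290))
lsd=cv2.createLineSegmentDetector(); L=lsd.detect(cv2.cvtColor(im,cv2.COLOR_BGR2GRAY)[cr])[0].reshape(-1,4)+[185,170,185,170]
for l in L:
    P=cast(C,l.reshape(2,2),(0,0,.032))[:,:2]*1000; d=P[1]-P[0]
    if np.hypot(*d)>12: print(l.round(1),P.round(1).tolist(),'len',np.hypot(*d).round(1),'ang',np.degrees(np.arctan2(d[1],d[0])).round(1)%180)
E
```

```text
[197.5 244.4 198.3 258.2] [[437.3, -323.1], [452.4, -323.3]] len 15.1 ang 179.2
[242.3 181.6 275.6 209.6] [[373.2, -275.6], [401.1, -243.6]] len 42.5 ang 48.8
[230.6 239.2 218.1 239.5] [[431.9, -289.3], [432.1, -301.9]] len 12.7 ang 91.1
[275.8 216.9 245.6 250.6] [[408.6, -243.5], [444.2, -274.4]] len 47.2 ang 139.1
[217.2 235.7 202.5 225.9] [[428.1, -302.6], [417.7, -316.8]] len 17.6 ang 53.8
[186.7 210.3 200.3 194.3] [[401.5, -331.5], [385.5, -316.9]] len 21.6 ang 137.8
[210.6 180.2 235.6 180.3] [[371.8, -306.1], [372.0, -282.0]] len 24.1 ang 89.6
[243.7 249.9 231.1 240.1] [[443.4, -276.4], [432.8, -288.8]] len 16.4 ang 49.400000000000006
[202.8 223.7 188.8 215.7] [[415.4, -316.4], [407.1, -329.7]] len 15.7 ang 57.900000000000006
[210.7 216.9 238.8 183.9] [[408.4, -308.1], [375.4, -279.1]] len 43.9 ang 138.6
[234.2 193.  214.1 216.7] [[384.3, -283.9], [408.2, -304.7]] len 31.6 ang 138.9
[200.6 189.7 185.6 187.3] [[381.0, -316.4], [378.6, -330.8]] len 14.6 ang 80.5
[273.4 215.3 240.2 187.4] [[406.9, -245.8], [378.9, -277.9]] len 42.6 ang 48.80000000000001
[200.7 226.5 185.6 225.3] [[418.3, -318.7], [417.1, -333.7]] len 15.0 ang 85.4
```

The square's centre is about (0.4115, −0.277), with sides at 49°/139°. I'll grip with tool yaw −41°.

```bash
python3 - <<'E'
from h import *
C=cam('wrist',np.load('o4.npy',allow_pickle=True).item());print(cast(C,[(150,63),(280,45)],(0,0,.0)).round(3))
plan([.4115,-.277,.09],toolR(np.radians(-41)),11)
E
```

```text
[[ 0.262 -0.366  0.   ]
 [ 0.246 -0.239  0.   ]]
[-0.03, -0.08, 0.2, 0.0, -0.0, 0.93]
[-0.04, -0.07, 0.2, 0.0, -0.0, 0.93]
[-0.04, -0.07, 0.2, 0.0, -0.0, 0.93]
[-0.05, -0.07, 0.2, 0.0, -0.0, 0.93]
[-0.05, -0.07, 0.2, 0.0, -0.0, 0.93]
[-0.06, -0.06, 0.2, 0.0, -0.0, 0.93]
[-0.06, -0.06, 0.2, 0.0, -0.0, 0.93]
[-0.07, -0.05, 0.2, 0.0, -0.0, 0.93]
[-0.07, -0.05, 0.2, 0.0, -0.0, 0.93]
[-0.07, -0.04, 0.2, 0.0, -0.0, 0.93]
[-0.07, -0.04, 0.2, 0.0, -0.0, 0.93]
```

{"fn": "jog_arm", "kwargs": {"motion": [-0.03,-0.08,0.2,0,0,0.93,-1,-0.04,-0.07,0.2,0,0,0.93,-1,-0.04,-0.07,0.2,0,0,0.93,-1,-0.05,-0.07,0.2,0,0,0.93,-1,-0.05,-0.07,0.2,0,0,0.93,-1,-0.06,-0.06,0.2,0,0,0.93,-1,-0.06,-0.06,0.2,0,0,0.93,-1,-0.07,-0.05,0.2,0,0,0.93,-1,-0.07,-0.05,0.2,0,0,0.93,-1,-0.07,-0.04,0.2,0,0,0.93,-1,-0.07,-0.04,0.2,0,0,0.93,-1,0,0,0,0,0,0,-1]}}

```text
time: 12.05
position: [0.4122, -0.2772, 0.0909]
tool_rot: [0.349, 0.937, -0.0, 0.0]
ft_force: [-0.3, 0.2, -0.5]
grip_width: 0.0871
grip_force: 0.0
```

```bash
python3 - <<'E'
from h import *
plan([.4115,-.277,.0235],toolR(np.radians(-41)),4)
print(robot.get_obs()['ft_force'])
E
```

```text
[0.0, -0.0, 0.42, 0.0, 0.0, 0.01]
[0.0, -0.0, 0.42, 0.0, 0.0, 0.01]
[0.0, -0.0, 0.42, 0.0, 0.0, 0.01]
[0.0, -0.0, 0.42, 0.0, 0.0, 0.01]
[-0.31387322  0.21117197 -0.46258347]
```

{"fn": "jog_arm", "kwargs": {"motion": [0,0,0.42,0,0,0,-1,0,0,0.42,0,0,0,-1,0,0,0.42,0,0,0,-1,0,0,0.42,0,0,0,-1,0,0,0,0,0,0,-0.5,0,0,0,0,0,0,1,0,0,0,0,0,0,1,0,0,0,0,0,0,1,0,0,0,0,0,0,1,0,0,0,0,0,0,1], "grip_force": 25}}

```text
time: 13.3
position: [0.4126, -0.2789, 0.0246]
tool_rot: [0.35, 0.937, -0.001, 0.002]
ft_force: [0.5, -0.2, 3.4]
grip_width: 0.0477
grip_force: 25.0
```

{"fn": "jog_arm", "kwargs": {"motion": [0,0,-0.6,0,0,0,1,0,0,-0.8,0,0,0,1,0,0,-0.8,0,0,0,1,0,0,-0.8,0,0,0,1]}}

```text
time: 13.8
position: [0.4119, -0.2783, 0.145]
tool_rot: [0.35, 0.937, -0.0, 0.001]
ft_force: [0.5, 0.2, -0.5]
grip_width: 0.0478
grip_force: 25.0
```

```bash
python3 - <<'E'
from h import *
print(robot.get_obs()['position'])
y=np.radians(3);B=bedR(y)
plan(np.array([.623,-.179,.072])+B@[.05,0,.11],toolR(y,np.pi/6),11)
E
```

```text
[ 0.41187885 -0.27825013  0.14498339]
[-0.19, 0.47, -0.11, -0.26, -0.65, -0.98]
[-0.23, 0.45, -0.09, -0.26, -0.65, -0.98]
[-0.26, 0.44, -0.07, -0.26, -0.65, -0.98]
[-0.3, 0.42, -0.05, -0.26, -0.65, -0.98]
[-0.33, 0.4, -0.03, -0.26, -0.65, -0.98]
[-0.35, 0.38, -0.01, -0.26, -0.65, -0.98]
[-0.38, 0.35, 0.02, -0.26, -0.65, -0.98]
[-0.4, 0.32, 0.04, -0.26, -0.65, -0.98]
[-0.42, 0.3, 0.07, -0.26, -0.65, -0.98]
[-0.43, 0.27, 0.09, -0.26, -0.65, -0.98]
[-0.45, 0.23, 0.11, -0.26, -0.65, -0.98]
```

{"fn": "jog_arm", "kwargs": {"motion": [-0.19,0.47,-0.11,-0.26,-0.65,-0.98,1,-0.23,0.45,-0.09,-0.26,-0.65,-0.98,1,-0.26,0.44,-0.07,-0.26,-0.65,-0.98,1,-0.3,0.42,-0.05,-0.26,-0.65,-0.98,1,-0.33,0.4,-0.03,-0.26,-0.65,-0.98,1,-0.35,0.38,-0.01,-0.26,-0.65,-0.98,1,-0.38,0.35,0.02,-0.26,-0.65,-0.98,1,-0.4,0.32,0.04,-0.26,-0.65,-0.98,1,-0.42,0.3,0.07,-0.26,-0.65,-0.98,1,-0.43,0.27,0.09,-0.26,-0.65,-0.98,1,-0.45,0.23,0.11,-0.26,-0.65,-0.98,1,0,0,0,0,0,0,1]}}

```text
time: 15.3
position: [0.6111, -0.1789, 0.1917]
tool_rot: [-0.026, 0.965, 0.005, 0.26]
ft_force: [-0.1, 0.2, 0.0]
grip_width: 0.0478
grip_force: 25.0
```

```bash
python3 - <<'E'
from bed import *
o=robot.get_obs(); im=robot.camera('wrist'); cv2.imwrite('pics/w5.png',im); np.save('o5.npy',o,allow_pickle=True)
H,S,V=cv2.split(cv2.cvtColor(im,cv2.COLOR_BGR2HSV)); print(o['position'],o['time'])
m=((H<5)|(H>174))&(S>190); m[:, :180]=0; m[:,400:]=0
P,p0,B,e=bed(im,o,m,.623,-.179,.05)
print(len(P)); 
for k in (0,1):
    h,x=np.histogram(P[:,k],np.arange(-36,37,1.)); print('xy'[k],[(a,n) for a,n in zip(x,h) if n>25])
b=cv2.resize(np.vstack([im[60:330,170:400],cv2.cvtColor(e,cv2.COLOR_GRAY2BGR)[90:225,170:400]]),None,fx=1.45,fy=1.45); cv2.imwrite('pics/c5.png',b)
# expected image rows of near edges of the held blank (tool x=24, z=-7.4 top / 24.6 foot)
c=robot.calibration('wrist');T=np.linalg.inv(c['T_tool_cam']);K,d,_,_=cam('wrist',o)
for x in(22,24,26): print(x,cv2.projectPoints(np.array([[x,0,-7.4],[x,0,24.6],[x-48,0,-7.4]])/1000,T[:3,:3],T[:3,3],K,d)[0].reshape(-1,2).round(1).tolist())
print(V[200:330:2,276],H[200:330:2,276])
E
```

```text
[ 0.61111359 -0.17890317  0.19165138] 15.3
plate centre [ 0.623  -0.1809] yaw deg 4.35 size 83.3 82.6 px box [221 102] [324 205]
474
x [(np.float64(-27.0), np.int64(32)), (np.float64(-26.0), np.int64(32)), (np.float64(-25.0), np.int64(43)), (np.float64(23.0), np.int64(46)), (np.float64(25.0), np.int64(51))]
y [(np.float64(12.0), np.int64(28)), (np.float64(13.0), np.int64(32)), (np.float64(23.0), np.int64(54)), (np.float64(25.0), np.int64(34)), (np.float64(26.0), np.int64(32))]
22 [[276.3, 232.5], [276.2, 215.4], [276.2, 319.7]]
24 [[276.3, 228.6], [276.2, 212.1], [276.2, 316.3]]
26 [[276.3, 224.6], [276.2, 208.7], [276.2, 313.0]]
[240 240 246  80 105  92  90  95  91  89  86  88 103 104 103 103 103 104
 103 101 105 109 111 112 111 110 111 112 112 115 112 111 111 108 167  83
  89  93  96  96  98 100  99 100 100  98  99  96  93 108 149 161 169 167
 159 233 248 246 239 238 239 240 240 168 154] [ 1  1  1 93 15 11 12 12 11 11 12 13 11 10 10 12 11 11 12 12 11 12 11 11
 11 11 12 11 13 11 10 11 12 11 11 96 20  0 38 15 30 10 40 23 40 15 30 38
  0 11 12 12 11 11 11 16 27 23 26 27 25 23 26 20 20]
```

View pics/c5.png

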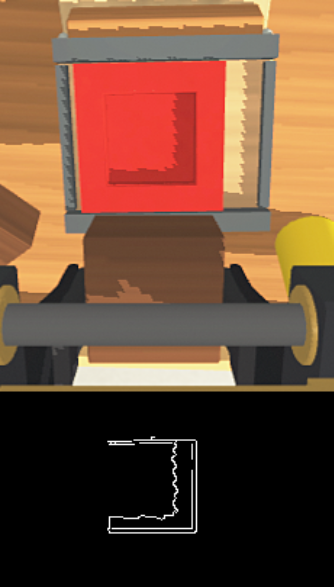

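The crop shows the red plate and its square pocket, with the edges consistent with a plate centre of (0.623, −0.181) and yaw 4.35°. The held block's near edges, at rows 223 and 207, put it about 2 mm towards +x of the tool, so I'll offset the TCP by +2 mm up-slope.

```bash
python3 - <<'E'
from h import *
y=np.radians(4.35);B=bedR(y)
plan(np.array([.623,-.1809,.072])+B@[.002,0,.031],toolR(y,np.pi/6),5)
E
```

```text
[0.24, -0.01, 0.39, -0.04, 0.0, -0.05]
[0.24, -0.01, 0.39, -0.04, 0.0, -0.05]
[0.24, -0.01, 0.39, -0.04, 0.0, -0.05]
[0.24, -0.01, 0.39, -0.04, 0.0, -0.05]
[0.24, -0.01, 0.39, -0.04, 0.0, -0.05]
```

{"fn": "jog_arm", "kwargs": {"motion": [0.24,-0.01,0.39,-0.04,0,-0.05,1,0.24,-0.01,0.39,-0.04,0,-0.05,1,0.24,-0.01,0.39,-0.04,0,-0.05,1,0.24,-0.01,0.39,-0.04,0,-0.05,1,0.24,-0.01,0.39,-0.04,0,-0.05,1,0,0,0,0,0,0,1,0,0,0,0,0,0,1]}}

```text
time: 16.23
position: [0.6251, -0.1771, 0.1186]
tool_rot: [-0.029, 0.971, 0.005, 0.238]
ft_force: [0.4, -0.1, -0.7]
grip_width: 0.0476
grip_force: 25.0
```

```bash
python3 rel.py .623 -.1809 4.35
```

```text
t 16.225 TCP in bed mm [25.4  3.6 39.2] rot err deg [-0.66 -2.5  -0.71] F bed [ 0.  -0.1 -0.8] w 47.6 24.999824166297913
```

```bash
python3 -c "
from h import *
o=robot.get_obs();print(o['q'],o['joint_velocities'].round(3))
y=np.radians(4.35);B=bedR(y)
plan(np.array([.623,-.1809,.072])+B@[.002,0,.033],toolR(y,np.pi/6),4)"
```

```text
[-0.57383816  0.62308956  1.81127888  0.74727842  0.40902466 -2.8538968 ] [-0.004 -0.013 -0.     0.001 -0.001 -0.001]
[0.14, -0.02, 0.05, -0.04, -0.16, -0.04]
[0.14, -0.02, 0.04, -0.04, -0.16, -0.04]
[0.15, -0.02, 0.04, -0.04, -0.16, -0.04]
[0.15, -0.02, 0.04, -0.04, -0.16, -0.04]
```

Joint 6 is at its limit. A quarter turn (+90° about tool z) gives the same grasp on a square and joint range to spare, and the jaws then centre along the critical slope axis.

```bash
python3 -c "
from h import *
y=np.radians(4.35);B=bedR(y)
plan(np.array([.623,-.1809,.072])+B@[.0,-.002,.06],toolR(y,np.pi/6)@Ro.from_euler('z',90,degrees=True).as_matrix(),23)"
```

```text
[0.03, -0.01, -0.02, -0.03, -0.02, 0.97]
[0.03, -0.01, -0.02, -0.03, -0.02, 0.97]
[0.03, -0.01, -0.02, -0.03, -0.02, 0.97]
[0.03, -0.01, -0.02, -0.03, -0.02, 0.97]
[0.03, -0.01, -0.02, -0.03, -0.02, 0.97]
[0.02, -0.02, -0.02, -0.03, -0.02, 0.97]
[0.02, -0.02, -0.02, -0.03, -0.02, 0.97]
[0.02, -0.02, -0.02, -0.03, -0.02, 0.97]
[0.02, -0.02, -0.02, -0.03, -0.02, 0.97]
[0.02, -0.02, -0.02, -0.03, -0.02, 0.97]
[0.02, -0.02, -0.02, -0.03, -0.02, 0.97]
[0.02, -0.02, -0.02, -0.03, -0.02, 0.97]
[0.01, -0.02, -0.02, -0.03, -0.02, 0.97]
[0.01, -0.03, -0.02, -0.03, -0.02, 0.97]
[0.01, -0.03, -0.02, -0.03, -0.02, 0.97]
[0.01, -0.03, -0.02, -0.03, -0.02, 0.97]
[0.01, -0.03, -0.02, -0.03, -0.02, 0.97]
[0.01, -0.03, -0.02, -0.03, -0.02, 0.97]
[0.0, -0.03, -0.02, -0.03, -0.02, 0.97]
[0.0, -0.03, -0.02, -0.03, -0.02, 0.97]
[-0.0, -0.03, -0.02, -0.03, -0.02, 0.97]
[-0.0, -0.03, -0.02, -0.03, -0.02, 0.97]
[-0.0, -0.03, -0.02, -0.03, -0.02, 0.97]
```

{"fn": "jog_arm", "kwargs": {"motion": [0.03,-0.01,-0.5,0,0,0,1,0.03,-0.01,-0.02,0,0,1,1,0.03,-0.01,0,0,0,1,1,0.03,-0.01,0,0,0,1,1,0.03,-0.01,0,0,0,1,1,0.03,-0.01,0,0,0,1,1,0.02,-0.02,0,0,0,1,1,0.02,-0.02,0,0,0,1,1,0.02,-0.02,0,0,0,1,1,0.02,-0.02,0,0,0,1,1,0.02,-0.02,0,0,0,1,1,0.02,-0.02,0,0,0,1,1]}}

```text
time: 17.73
position: [0.6034, -0.182, 0.1315]
tool_rot: [0.338, 0.911, 0.094, 0.219]
ft_force: [-0.3, 0.2, -1.0]
grip_width: 0.0477
grip_force: 25.0
```

```bash
python3 -c "
from h import *
print(robot.get_obs()['q'])
y=np.radians(4.35);B=bedR(y)
plan(np.array([.623,-.1809,.072])+B@[.0,-.002,.06],toolR(y,np.pi/6)@Ro.from_euler('z',90,degrees=True).as_matrix(),11)"
```

```text
[-0.60585087  0.58426895  1.85139784  0.76129214  0.42111622 -2.1252963 ]
[0.02, -0.02, 0.0, -0.06, -0.01, 1.03]
[0.01, -0.03, 0.0, -0.06, -0.01, 1.03]
[0.01, -0.03, 0.0, -0.06, -0.01, 1.03]
[0.01, -0.03, 0.0, -0.06, -0.01, 1.03]
[0.01, -0.03, 0.0, -0.06, -0.01, 1.03]
[0.01, -0.03, 0.0, -0.06, -0.01, 1.03]
[0.01, -0.03, 0.0, -0.06, -0.01, 1.03]
[0.0, -0.03, 0.0, -0.06, -0.01, 1.03]
[0.0, -0.03, 0.0, -0.06, -0.01, 1.03]
[-0.0, -0.03, 0.0, -0.06, -0.01, 1.03]
[-0.0, -0.03, 0.0, -0.06, -0.01, 1.03]
```

{"fn": "jog_arm", "kwargs": {"motion": [0.02,-0.02,0,-0.06,-0.01,1,1,0.01,-0.03,0,-0.06,-0.01,1,1,0.01,-0.03,0,-0.06,-0.01,1,1,0.01,-0.03,0,-0.06,-0.01,1,1,0.01,-0.03,0,-0.06,-0.01,1,1,0.01,-0.03,0,-0.06,-0.01,1,1,0.01,-0.03,0,-0.06,-0.01,1,1,0,-0.03,0,-0.06,-0.01,1,1,0,-0.03,0,-0.06,-0.01,1,1,0,-0.03,0,-0.06,-0.01,1,1,0,-0.03,0,-0.06,-0.01,1,1,0,0,0,0,0,0.33,1]}}

```text
time: 19.23
position: [0.592, -0.1854, 0.125]
tool_rot: [0.657, 0.708, 0.19, 0.177]
ft_force: [-0.0, 0.3, -0.5]
grip_width: 0.0479
grip_force: 25.0
```

```bash
python3 -c "
from h import *
y=np.radians(4.35);B=bedR(y)
plan(np.array([.623,-.1809,.072])+B@[.0,-.002,.031],toolR(y,np.pi/6)@Ro.from_euler('z',90,degrees=True).as_matrix(),4)"
```

```text
[0.0, 0.0, 0.19, 0.0, 0.0, -0.0]
[0.0, 0.0, 0.19, 0.0, 0.0, -0.0]
[0.0, 0.0, 0.19, 0.0, 0.0, -0.0]
[0.0, 0.0, 0.19, 0.0, 0.0, -0.0]
```

{"fn": "jog_arm", "kwargs": {"motion": [0,0,0.19,0,0,0,1,0,0,0.19,0,0,0,1,0,0,0.19,0,0,0,1,0,0,0.19,0,0,0,1,0,0,0,0,0,0,1,0,0,0,0,0,0,1]}}

```text
time: 19.98
position: [0.6071, -0.1839, 0.0979]
tool_rot: [0.657, 0.708, 0.19, 0.176]
ft_force: [-0.5, -0.3, -1.1]
grip_width: 0.0479
grip_force: 25.0
```

```bash
sed -i "s|T=toolR(yaw,np.pi/6)|T=toolR(yaw,np.pi/6)@Ro.from_euler('z',90,degrees=True).as_matrix()|" rel.py; python3 rel.py .623 -.1809 4.35
```

```text
t 19.975 TCP in bed mm [-1.  -1.8 30.5] rot err deg [ 0.01  0.01 -0.05] F bed [-1.  -0.3 -0.7] w 47.9 24.999924302101135
```

{"fn": "jog_arm", "kwargs": {"motion": [0,0.02,0.05,0,0,0,1,0,0,0.05,0,0,0,1,0,0,0.05,0,0,0,1,0,0,0.05,0,0,0,1,0,0,0.05,0,0,0,1,0,0,0,0,0,0,1]}}

```text
time: 20.72
position: [0.6128, -0.1835, 0.0896]
tool_rot: [0.657, 0.708, 0.19, 0.176]
ft_force: [-0.3, 0.5, -0.3]
grip_width: 0.0477
grip_force: 25.0
```

```bash
python3 rel.py .623 -.1809 4.35
```

```text
t 20.725 TCP in bed mm [-0.2 -1.9 20.4] rot err deg [ 0.01  0.01 -0.05] F bed [-0.4  0.5 -0.1] w 47.72 24.99966323375702
```

The foot is 4 mm into the pocket without any force. Continuing to the floor.

{"fn": "jog_arm", "kwargs": {"motion": [0,0,0.05,0,0,0,1,0,0,0.05,0,0,0,1,0,0,0.04,0,0,0,1,0,0,0.02,0,0,0,1,0,0,0,0,0,0,1]}}

```text
time: 21.35
position: [0.6155, -0.1834, 0.0851]
tool_rot: [0.657, 0.708, 0.19, 0.176]
ft_force: [-4.9, 0.0, 6.4]
grip_width: 0.0478
grip_force: 25.0
```

```bash
python3 rel.py .623 -.1809 4.35
```

```text
t 21.35 TCP in bed mm [-0.1 -1.9 15.2] rot err deg [ 0.05  0.05 -0.05] F bed [-1.   0.4  8. ] w 47.8 25.0011545419693
```

{"fn": "jog_arm", "kwargs": {"motion": [0,0,0.02,0,0,0,1,0,0,0,0,0,0,-0.5,0,0,0,0,0,0,-0.5,0,0,0,0,0,0,-0.5,0,0,-0.2,0,0,0,-0.5,0,0,-0.5,0,0,0,-0.5,0,0,-0.9,0,0,0,-0.5,-0.3,0,-0.9,0,0,0,-0.5,-0.7,0,-0.4,0,0,0,-0.5,0,0,0,0,0,0,-0.5,0,0,0,0,0,0,-0.5]}}

```text
time: 22.72
position: [0.561, -0.2267, 0.1836]
tool_rot: [0.657, 0.708, 0.19, 0.175]
ft_force: [0.1, 0.6, -0.7]
grip_width: 0.0654
grip_force: 0.0
```

```bash
python3 - <<'E'
from h import *
o=robot.get_obs(); im=robot.camera('wrist'); C=cam('wrist',o)
y=np.radians(4.35);B=bedR(y);p0=np.array([.623,-.1809,.072]);q=p0+B@[0,0,.022]
print(o['position'],o['ft_force'])
H,S,V=cv2.split(cv2.cvtColor(im,cv2.COLOR_BGR2HSV))
for c in comps((V<160)&(H>6)&(H<18)&(S<157)&(S>100),600):
    P=((cast(C,c.reshape(-1,2),q,B[:,2])-q)@B)[:,:2]*1000; print(c.reshape(-1,2).mean(0),cv2.minAreaRect(P.astype(np.float32)))
t=robot.camera('top'); cv2.imwrite('pics/c6.png',np.hstack([im[60:360,120:460],cv2.resize(t[100:240,190:400],None,fx=2.14,fy=2.14)[:300]]))
E
```

```text
[ 0.56096504 -0.22674199  0.18358269] [ 0.14159176  0.5856465  -0.70238371]
[325.37226277 253.32116788] ((42.35270690917969, -76.87224578857422), (43.738014221191406, 29.92877769470215), 65.00424194335938)
[235.95973154 238.93959732] ((-35.648250579833984, -65.37195587158203), (45.643802642822266, 87.31101989746094), 82.81719970703125)
[274.75336323 166.37668161] ((-0.672698974609375, 0.7646579742431641), (46.82908248901367, 47.3909797668457), 89.91089630126953)
[201.77777778 153.88065844] ((-60.55331039428711, 9.774696350097656), (94.32634735107422, 5.549977779388428), 89.99440002441406)
[348.59050445 110.75964392] ((57.02314758300781, 39.68303680419922), (111.5423583984375, 27.623714447021484), 85.46192169189453)
```

View pics/c6.png

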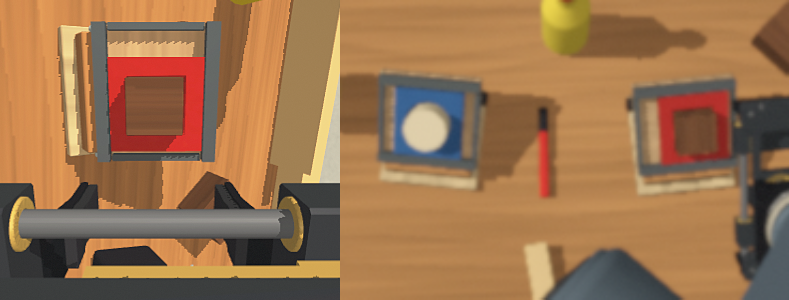

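The square blank sits flat and square in the red pocket: its top measures 46.8 x 47.4 mm, centred at (−0.7, 0.8) mm, 0° off. The round blank is still home in the blue pocket, and the gripper is clear. Handing in.

```bash
python3 -c "
from rig import robot
print(robot.hand_in())"
```

```text
the job is handed in; nothing more can be done
None
```

Both blanks are in their own pockets, sitting flat on the floor by contact force and the last camera check, and the job was handed in at about 23 s; the hand-in call gave no verdict.

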